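# Clear and load the science display stand

## Robot

A 7-joint arm with a two-finger parallel gripper is mounted at the origin on the work surface. World frame = base frame: x ahead of the robot, y to its left, z up, the work surface at z = 0. Lengths are in m, angles in rad, forces in N, time in s.
With the tool pointing down it reaches from about 0.4 to 0.85 m from the base axis. Payload 6.9 kg.
Tool frame: the origin (TCP) lies midway between the tips of the shut fingers; the grasp point (between the pads) lies behind it (ctrl.pinch_z is the z of the grasp point in the tool frame, in m); z points along the fingers, y is the line along which they close (so a half turn about z gives the same grasp; the last joint's range is limited). The gripper opens to 85 mm and grips with 20 to 120 N. Pads are 22 mm wide; open, the fingers measure 114 mm over their backs; the gripper's body (76 mm by 85 mm) begins 54 mm behind the grasp point. The pads swing forward as they close: fully open they stand 13 mm farther back than shut.
Start: joints at [1.254, 0.507, -0.238, 1.5, 0.126, 1.149, -0.155], TCP at [0.256, -0.57, 0.231] pointing down, gripper open.
Joint ranges: [-3.08, 3.08], [-0.24, 2.05], [-1.43, 1.35], [0, 2.5], [-1.52, 4.66], [0.17, 1.96], [-2.89, 2.89]. Speed limits (rad/s): [2.39, 2.39, 3.14, 3.14, 3.14, 3.14, 3.14].

## Interface

Orientations are given as a unit quaternion [w, x, y, z].
In Python, from station import ctrl, get_state, vision, ticket, models gives the robot as it stands. Calls block until the motion is done:
- ctrl.movep(position, orientation): joint-space move of the TCP to a pose.
- ctrl.movel(position, frame=None, max_speed=0.15): straight line of the TCP; frame=None keeps the orientation; max_speed is the mean speed in m/s.
- ctrl.set_joints(angles): joint-space move.
- ctrl.ungrasp() and ctrl.close_gripper(force=None): open the fingers fully, or close them until they stop; force is the grip in N (None keeps the last).
- ctrl.pause(seconds).
- ctrl.ik(position, orientation): joint angles nearest the present ones, or None.
- get_state(): the state.
- vision.grab_frame(name): name is "scene" or "top"; returns (picture, depth): 480x640x3 uint8, blue, green, red; 480x640 float32, m along the optical axis (not along the pixel's ray), 0 where there is no reading.
- vision.camera_info(name): a dict with "mtx" (3x3 intrinsics, pixels), "dist_coeffs" ([k1, k2, p1, p2, k3] as OpenCV has them; the pictures are not rectified), "R" (3x3) and "t" (3): a world point X has camera coordinates R X + t. Camera axes: x right, y down, z forward; pixel columns grow to the right and rows downward; lengths in m; the calibration is good to about 2 mm. A picture is of the moment at which its call begins. camera_info takes no time and is no camera call.
A pose or a line that the arm cannot do raises ctrl.Unreachable and nothing moves.
- ticket.close_job(): hands the job in; it is judged then, once.
Trained networks look in the newest picture that a camera, given by its name, has taken for a name from the list of things; names that differ only in an ending like _2 or _b are one class to them, and where a whole thing is asked for, a point or a joint stands for the part that bears it (a point fixed in the world has none). Each returns a list of dicts, best first, with "p" (0 to 1); they miss things now and then, are a little off and sometimes report something else, mostly with a low value. They report only what shows in the picture. A call takes as long as a camera call. They do not tell look-alikes from the thing itself.
- models.recognise(camera, target): "point" ([column, row] in pixels, amid what is visible of it).
- models.masks_of(camera, target): "mask" (480x640 bool, what is visible of it) and "point" ([column, row] in pixels, amid what is visible of it).
The state is a dict: "time": time; "qpos": joint angles; "qd": joint speeds; "tau": joint torques, N m; "tcp_pos": TCP position; "eef_rot": TCP orientation; "contact_force": force on the tool from outside, world axes, zero at the start; "wrist_torque": the same for the moment, N m; "width": finger opening in m; "gripper_force": force on a finger pad.
Only numpy, scipy, OpenCV 4.12 (cv2) and the standard library are available. Lean on these libraries where they do the work, as an engineer would, in place of code of your own. Each camera call takes 0.05 s, during which the arm holds its last target. There are 200 camera calls.

## Task

Get the class's display stand ready: using the scraper block, wipe every loose counter off the blue board into the white catch tray at its open end, never touching a counter with the fingers, then stand the block back square on its black pad. After that, set every specimen case, lid up, centred on the narrow raised wooden ledge with its length along the ledge; leave the paste jar and the pencil cup where they are.

Things in the scene. Friction and masses are not known exactly. Their poses are not given: they have to be found in the camera images.
- board (a point): centre of the fixed blue board's top: 200 mm (its x) by 290 mm (its y), 45 mm above the table. Counters go over the open, lipless edge at y = -145 mm into the tray. White lips 20 mm high have inner faces at x = +100 and y = +145 mm; at x = -100 mm (robot's side) the board ends at the ledge's wall. Board, tray and ledge are one stand with parallel axes; all 'its' axes here are this point's own.
- ledge (a point): centre of the flat top of the fixed wooden ledge along the robot's side of the board: 32 mm deep (its x), 340 mm long (its y), 78 mm above the table, 33 mm above the board. Cases, 50 mm wide, overhang it 9 mm on either side. Room for three end to end, e.g. at y = -115, 0 and 115 mm.
- tray (a point): centre of the floor of the fixed white catch tray adjoining the open end (-y) of the board: inside 200 mm (its x) by 100 mm (its y), floor 5 mm above the table and 40 mm below the board's top; its outer (-y) wall is 42 mm high.
- pad_top (a point): centre of the top of the fixed flat black rubber pad with a thin yellow outline, 150 mm (its x) by 80 mm (its y), 4 mm thick: the scraper block's parking place, where it stands at the start.
- scraper_mid (a point): centre, half-way up, of the scraper block: 120 mm long (its x), 44 mm thick (its y), 66 mm high (z up), flat grey felt underside 33 mm below this point. The lower 28 mm is the full block; the upper 38 mm a dark wooden grip rib 80 mm long (x) and 24 mm thick (y), its centre 14 mm above this point, to be pinched across y. About 160 g.
- paste_jar: bystander: jar with a green lid, 60 mm in diameter, 60 mm high, origin at its underside; on the robot's left, to be left alone
- pencil_cup: bystander: blue cup of pencils, 68 mm in diameter, 65 mm high (the pencils reach 125 mm), origin at its underside; on the robot's right, to be left alone
- chip1_mid (a point): centre, half-way up, of a loose flat round red counter, 40 mm in diameter and 9 mm thick, 14 g, lying on the board at the start (None if absent)
- chip2_mid (a point): centre, half-way up, of a loose flat round yellow counter, 40 mm in diameter and 9 mm thick, 14 g, lying on the board at the start (None if absent)
- chip3_mid (a point): centre, half-way up, of a loose flat round green counter, 40 mm in diameter and 9 mm thick, 14 g, lying on the board at the start (None if absent)
- chip4_mid (a point): centre, half-way up, of a loose flat round orange counter, 40 mm in diameter and 9 mm thick, 14 g, lying on the board at the start (None if absent)
- chip5_mid (a point): centre, half-way up, of a loose flat round yellow counter, 40 mm in diameter and 9 mm thick, 14 g, lying on the board at the start (None if absent)
- chip6_mid (a point): centre, half-way up, of a loose flat round red counter, 40 mm in diameter and 9 mm thick, 14 g, lying on the board at the start (None if absent)
- case_a_mid (a point): centre, half-way up, of a closed specimen case, green with a white lid and three specimens on top: 100 mm long (its x), 50 mm wide (its y, grasp across it), 40 mm high (z up out of the lid), 130 g, on the table beside the stand at the start (None if absent)
- case_b_mid (a point): centre, half-way up, of a closed specimen case, orange with a white lid and three specimens on top: 100 mm long (its x), 50 mm wide (its y, grasp across it), 40 mm high (z up out of the lid), 130 g, on the table beside the stand at the start (None if absent)
- case_c_mid (a point): centre, half-way up, of a closed specimen case, red with a white lid and three specimens on top: 100 mm long (its x), 50 mm wide (its y, grasp across it), 40 mm high (z up out of the lid), 130 g, on the table beside the stand at the start (None if absent)
Mind the look-alikes: they are no part of the job. What is shaped like the part that bears case_b_mid but yellow is not meant. What is shaped like the part that bears chip5_mid but purple is not meant.

How it is judged:
By the outcome, as a careful person would: the job done as asked, in the order asked, and still so for the second after the job is handed in, with the robot touching nothing.
Of chip1, chip2, chip3, chip4, chip5, chip6 only 3 to 6 are there at a start; the rules pass over those that are not, and their reading is None.
Of case_a, case_b, case_c only 2 to 3 are there at a start; the rules pass over those that are not, and their reading is None.
At some moment in a run one of chip1, chip2, chip3, chip4, chip5, chip6, scraper may be knocked a few centimetres aside while the robot is not near it.
Once in a run the grip may slacken for a moment while it holds something.
It also fails if it takes over 210 s, if anything falls off the work surface, if the arm or the gripper's body presses on something with over 40 N, if the wrist force passes 120 N, or if a joint passes its speed limit or range.

## Working session

There is one attempt and no reset: what is moved stays moved. The work goes in short steps, each a Python script; the robot and the scene stay as the last script left them, time stands still between calls to the robot, and variables do not carry over. Pictures are saved under pics/ and viewed, at most 14 in all, crops included, and the job is handed in when it is done.

```bash
ls; mkdir -p pics; python3 - <<'E'
from station import ctrl,get_state,vision
import cv2,numpy as np
for n in("scene","top"):
    p,d=vision.grab_frame(n); cv2.imwrite(f"pics/{n}0.png",p); np.save(f"pics/{n}0.npy",d)
    i=vision.camera_info(n); print(n,np.round(i["mtx"],1).tolist(),i["dist_coeffs"],np.round(i["R"],3).tolist(),np.round(i["t"],3))
s=get_state();print(s, ctrl.pinch_z)
E
```

```text
pics
scene [[467.2, 0.0, 317.0], [0.0, 467.2, 238.1], [0.0, 0.0, 1.0]] [-0.05531404  0.          0.          0.          0.        ] [[-0.078, 0.997, 0.012], [0.782, 0.068, -0.62], [-0.619, -0.039, -0.784]] [ 0.051 -0.306  1.372]
top [[549.7, 0.0, 326.9], [0.0, 549.7, 242.9], [0.0, 0.0, 1.0]] [-0.11067395  0.          0.          0.          0.        ] [[-0.023, -1.0, 0.004], [-0.998, 0.023, -0.05], [0.05, -0.005, -0.999]] [0.003 0.455 1.619]
{'time': 0.1, 'qpos': array([ 1.25349024,  0.508244  , -0.2375508 ,  1.50105413,  0.12572059,
        1.14891264, -0.15482791]), 'qd': array([-0.00014971, -0.00078921, -0.0003766 , -0.00160682, -0.0008055 ,
        0.00053806,  0.00037724]), 'tau': array([-5.81258006e-03, -6.21833825e+01, -2.19500408e+00, -2.50203627e+01,
        1.25031680e-02,  7.76038767e-03, -6.57245369e-05]), 'tcp_pos': array([ 0.25619584, -0.56956809,  0.23051602]), 'eef_rot': array([-7.90030952e-04,  9.77735938e-01,  2.09837497e-01, -1.91806463e-04]), 'contact_force': array([-0.32967033, -0.18957129, -0.08329467]), 'wrist_torque': array([-0.01341717, -0.02125932, -0.0341035 ]), 'gripper_force': 0.0, 'width': 0.08535479744931547} -0.0187
```

View pics/top0.png

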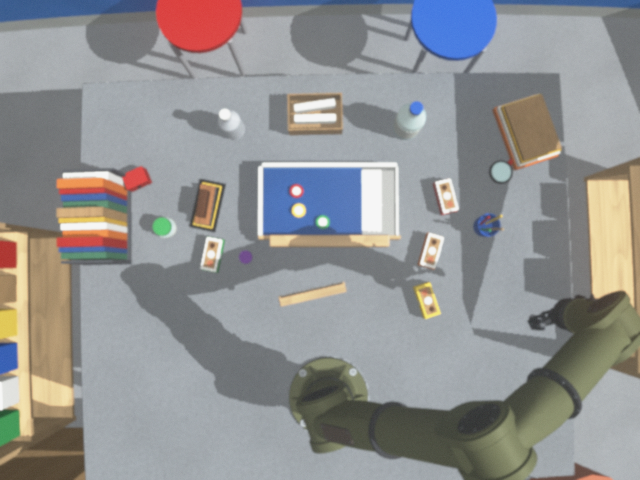

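View pics/scene0.png

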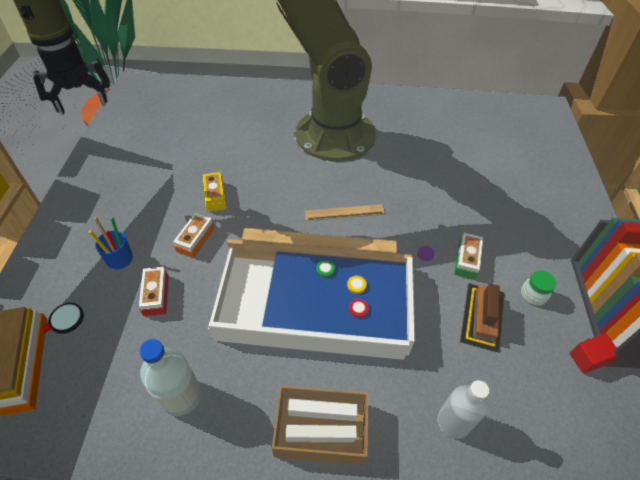

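Top view: the board holds red (296,191), yellow (299,210) and green (322,222) counters. The purple look-alike is on the table at (246,257). The scraper is at (207,205). The cases are green (210,254), orange (431,250) and red (446,196), with the yellow look-alike at (428,299). Jar (163,227), cup (487,225). In the scene view the same items are orange (193,235) against yellow (214,191). The loose wooden stick at (345,212) is not the ledge.

```bash
cat > h.py <<'E'
from station import ctrl,get_state,vision,ticket,models
import numpy as np,cv2
from scipy.spatial.transform import Rotation as Ro
def cloud(n):
    p,d=vision.grab_frame(n); i=vision.camera_info(n)
    g=np.stack(np.meshgrid(np.arange(640),np.arange(480)),-1).reshape(-1,1,2).astype(np.float64)
    u=cv2.undistortPoints(g,i["mtx"],i["dist_coeffs"]).reshape(480,640,2)
    c=np.dstack([u*d[...,None],d])
    w=(c-i["t"])@i["R"]; w[d==0]=np.nan
    return p,w
def ray(n,px,z):
    i=vision.camera_info(n); px=np.asarray(px,float).reshape(-1,1,2)
    u=cv2.undistortPoints(px,i["mtx"],i["dist_coeffs"])[:,0]
    v=np.c_[u,np.ones(len(u))]@i["R"]; o=-i["R"].T@i["t"]
    return (o+v*((z-o[2])/v[:,2])[:,None])
def rect(xy):
    (c,s,a)=cv2.minAreaRect(np.float32(xy*1000)); w,h=s
    if w<h: a+=90; w,h=h,w
    a=(a+90)%180-90
    return np.round(c,1),round(w,1),round(h,1),round(a,1)   # mm, yaw of long axis deg
def hsv(p): return cv2.cvtColor(p,cv2.COLOR_BGR2HSV)
def down(yawdeg):  # tool y axis at yawdeg in world, tool z down
    a=np.radians(yawdeg); y=np.array([np.cos(a),np.sin(a),0]); z=np.array([0,0,-1.])
    q=Ro.from_matrix(np.c_[np.cross(y,z),y,z]).as_quat(); return np.r_[q[3],q[:3]]
def best(pos,yaw):  # choose half-turn nearest to the present joints
    q0=get_state()["qpos"]; c=[]
    for k in(0,180):
        j=ctrl.ik(pos,down(yaw+k))
        if j is not None: c.append((np.abs(np.array(j)-q0).max(),k))
    return down(yaw+min(c)[1])
def st(m=""):
    s=get_state();print(m,"t%.1f"%s["time"],np.round(s["tcp_pos"]*1000,1),"w%.1f"%(s["width"]*1000),"g%.0f"%s["gripper_force"],"F",np.round(s["contact_force"],1))
E
cat > look.py <<'E'
from h import *
for n in("top","scene"):
    p,w=cloud(n); h=hsv(p); z=w[...,2]; print(n)
    blue=(h[...,0]>105)&(h[...,0]<125)&(h[...,1]>150)&(abs(z-.045)<.012)&(abs(w[...,1])<.3)
    _,l,s,_=cv2.connectedComponentsWithStats(blue.astype(np.uint8)); k=1+s[1:,4].argmax()
    m=l==k; r=rect(w[m][:,:2]); print(" board",r,"z",np.nanmedian(z[m]).round(4))
    for t in("case_a_mid","scraper_mid","chip1_mid"):
        for o in models.masks_of(n,t):
            if o["p"]<.3: continue
            mm=o["mask"]; zz=z[mm]; zt=np.nanpercentile(zz,90); top=mm&(z>zt-.008)
            if top.sum()<6: continue
            print(" ",t,round(o["p"],2),np.round(o["point"]),"bgr",np.median(p[mm],0).astype(int),"ztop",zt.round(3),rect(w[top][:,:2]),"mean",(np.nanmean(w[top],0)*1000).round(1)[:2])
E
python3 look.py
```

```text
top
 board (array([599.5, 137.4]), 0.0, 0.0, 0.0) z 0.0484
  case_a_mid 0.91 [211. 253.] bgr [177 192 214] ztop 0.045 (array([430. , 331.9]), 95.7, 48.8, -12.7) mean [430.3 331.5]
  scraper_mid 0.56 [205. 208.] bgr [ 88 112 145] ztop 0.073 (array([576.1, 352.5]), 80.2, 25.7, -9.5) mean [575.3 352.4]
  chip1_mid 0.66 [330. 205.] bgr [184 123  91] ztop 0.076 (array([564.6, -10.4]), 392.7, 238.3, 88.7) mean [490.2  -5.1]
scene
 board (array([575.3,  35.6]), 283.6, 179.2, 88.7) z 0.0459
  case_a_mid 0.55 [468. 257.] bgr [102 136 158] ztop 0.042 (array([430.5, 334.1]), 98.3, 45.0, -13.0) mean [433.6 333.1]
  scraper_mid 0.59 [484. 314.] bgr [50 69 94] ztop 0.071 (array([579.2, 353.6]), 78.5, 25.6, -8.6) mean [581.5 352.8]
```

```bash
cat > look2.py <<'E'
from h import *
def comp(w,lo,hi,xr,yr,extra=True):
    m=(w[...,2]>lo)&(w[...,2]<hi)&(w[...,0]>xr[0])&(w[...,0]<xr[1])&(w[...,1]>yr[0])&(w[...,1]<yr[1])&extra
    _,l,s,_=cv2.connectedComponentsWithStats(m.astype(np.uint8),connectivity=4)
    return l==1+s[1:,4].argmax()
if __name__=="__main__":
  for n in("top","scene"):
    p,w=cloud(n); h=hsv(p); print(n)
    def show(nm,m): print(" ",nm,m.sum(),rect(w[m][:,:2]),"mean",(np.nanmean(w[m],0)*1000).round(1))
    show("ledge",comp(w,.070,.09,(.38,.54),(-.22,.25)))
    for nm,x,y in(("green",(.36,.5),(.27,.4)),("orange",(.36,.53),(-.38,-.22)),("red",(.53,.70),(-.42,-.26))):
        show(nm,comp(w,.034,.056,x,y))
    show("rib",comp(w,.062,.09,(.5,.66),(.29,.42)))
    S,H,V=h[...,1],h[...,0],h[...,2]
    inb=(w[...,0]>.47)&(w[...,0]<.69)&(w[...,1]>-.135)&(w[...,1]<.17)&(w[...,2]>.03)&(w[...,2]<.07)
    nb=inb&~((H>95)&(H<130)&(S>90))
    k,l,s,c=cv2.connectedComponentsWithStats(nb.astype(np.uint8))
    for i in range(1,k):
        if 15<s[i,4]<1500: show("chip? bgr%s px%s"%(np.median(p[l==i],0).astype(int),c[i].round()),l==i)
    bl=inb&(H>105)&(H<125)&(S>150); show("blue",bl)
E
python3 look2.py
```

```text
top
  ledge 1310 (array([460.1, -12.2]), 340.0, 29.4, 88.7) mean [460.  -12.4  78.7]
  green 501 (array([429.9, 331.5]), 96.4, 49.9, -11.6) mean [430.2 331.9  41. ]
  orange 513 (array([ 425.7, -313.6]), 97.1, 48.0, -18.2) mean [ 425.9 -312.9   41.2]
  red 508 (array([ 585.1, -364.8]), 97.0, 50.5, 11.5) mean [ 584.6 -363.9   41. ]
  rib 244 (array([576.3, 352.9]), 80.9, 25.6, -9.6) mean [576.1 352.1  70.5]
  chip? bgr[230 229 226] px[324. 177.] 624 (array([582.9,  19.5]), 304.2, 207.0, 88.6) mean [644.6  -3.5  58.5]
  chip? bgr[154 114 215] px[296. 191.] 200 (array([608.5,  77.6]), 45.6, 44.6, -3.8) mean [607.7  78.2  52.2]
  chip? bgr[165 226 238] px[298. 210.] 215 (array([550.9,  73.4]), 48.0, 45.3, 73.2) mean [550.6  73.5  51.8]
  chip? bgr[166 207 149] px[322. 222.] 168 (array([515.6,   5.1]), 41.3, 38.7, -88.2) mean [515.2   4.6  53.9]
  chip? bgr[126 123 132] px[278. 235.] 47 (array([477.6, 123.8]), 90.3, 12.7, -89.4) mean [480.5 133.2  50.4]
  blue 0 (array([0., 0.]), 0.0, 0.0, 0.0) mean [nan nan nan]
scene
  ledge 2086 (array([461. , -12.7]), 337.0, 38.6, 88.3) mean [463.2 -1
[... 303 characters left out ...]
, -8.9) mean [581.6 352.8  70.3]
  chip? bgr[ 75 103 122] px[330. 253.] 1029 (array([476.6,  17.6]), 304.8, 12.5, 90.0) mean [476.5  12.7  55.8]
  chip? bgr[ 85 156  50] px[325. 268.] 265 (array([512.8,   5.5]), 49.4, 38.9, 3.8) mean [516.4   6.   53.4]
  chip? bgr[ 86 199 229] px[357. 284.] 316 (array([547. ,  75.4]), 50.5, 43.0, -11.0) mean [551.5  75.2  52.7]
  chip? bgr[ 86  66 185] px[358. 308.] 316 (array([604.8,  80.7]), 45.6, 39.8, 0.9) mean [609.1  80.2  53.7]
  blue 8012 (array([574.9,  32.9]), 278.3, 179.8, 88.6) mean [585.   31.4  45.9]look2.py:9: RuntimeWarning: Mean of empty slice
  def show(nm,m): print(" ",nm,m.sum(),rect(w[m][:,:2]),"mean",(np.nanmean(w[m],0)*1000).round(1))
```

```bash
python3 - <<'E'
import cv2
p=cv2.imread("pics/top0.png");q=cv2.imread("pics/scene0.png")
a=cv2.resize(p[155:325,185:505],None,fx=2.5,fy=2.0)[:300];a=cv2.resize(p[160:310,190:510],(800,375));b=cv2.resize(q[170:350,130:515],(480,224))
import numpy as np
o=np.zeros((600,800,3),np.uint8);o[:375]=a;o[376:600,:480]=b;cv2.imwrite("pics/crop1.png",o)
E
```

```text
(no output)
```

View pics/crop1.png

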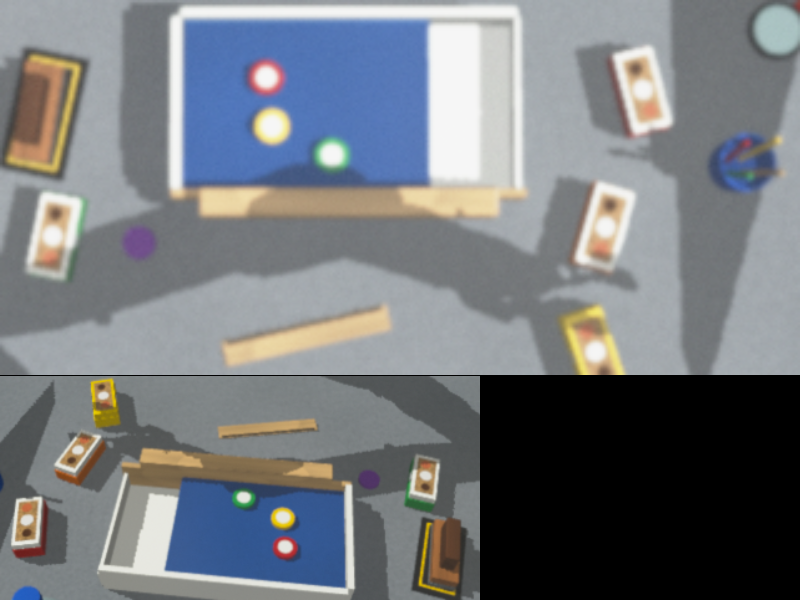

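```bash
python3 - <<'E'
from h import *
for n in("top","scene"):
    p,w=cloud(n);h=hsv(p)
    m=(h[...,0]>18)&(h[...,0]<35)&(h[...,1]>120)&(h[...,2]>90)&(abs(w[...,0]-.575)<.12)&(abs(w[...,1]-.35)<.08)&(w[...,2]<.02)
    q=np.argwhere(m)[:,::-1]; P=ray(n,q,.004); print(n,"yellow",m.sum(),rect(P[:,:2]))
    dk=(h[...,2]<70)&(abs(w[...,0]-.575)<.12)&(abs(w[...,1]-.35)<.08)&(w[...,2]<.02)
    q=np.argwhere(dk)[:,::-1]; P=ray(n,q,.004); print(n,"dark",dk.sum(),rect(P[:,:2]))
    fb=(w[...,2]>.02)&(w[...,2]<.045)&(abs(w[...,0]-.575)<.09)&(abs(w[...,1]-.355)<.05)
    print("full block",fb.sum(),rect(w[fb][:,:2]))
    big=cv2.resize(p[170:240,180:240] if n=="top" else p[280:355,450:515],None,fx=6,fy=6); cv2.imwrite(f"pics/pad_{n}.png",big)
    # board open edge: blue->nonblue transitions along rows
    B=(h[...,0]>100)&(h[...,0]<130)&(h[...,1]>110)&(abs(w[...,0]-.577)<.085)&(abs(w[...,1]-.03)<.17)
    lo=[];hi=[]
    if n=="top":
        for r in range(175,230):
            c=np.where(B[r])[0]
            if len(c)>20: lo.append([c.min()-.5,r]);hi.append([c.max()+.5,r])
        for e in(lo,hi):
            P=ray(n,e,.045); k=np.polyfit(P[:,0],P[:,1],1);print(" edge y at x=577:",np.polyval(k,.577).round(4),"slope",k[0].round(3))
E
cd pics; python3 -c "
import cv2,numpy as np
a=cv2.imread('pad_top.png');b=cv2.imread('pad_scene.png');o=np.zeros((450,750,3),np.uint8);o[:a.shape[0],:a.shape[1]]=a;o[:b.shape[0],360:360+b.shape[1]]=b;cv2.imwrite('pad.png',o)"
```

```text
top yellow 186 (array([577.8, 348.7]), 133.6, 61.8, -13.5)
top dark 1 (array([563.7, 389.3]), 0.0, 0.0, 0.0)
full block 344 (array([576.4, 352.2]), 119.1, 49.0, -9.8)
 edge y at x=577: 0.1747 slope -0.015
 edge y at x=577: -0.1057 slope -0.033
scene yellow 274 (array([577. , 351.9]), 134.3, 62.8, -13.1)
scene dark 581 (array([579.1, 352. ]), 149.3, 79.9, -13.5)
full block 646 (array([578.8, 353.1]), 120.5, 46.1, -8.4)
```

View pics/pad.png

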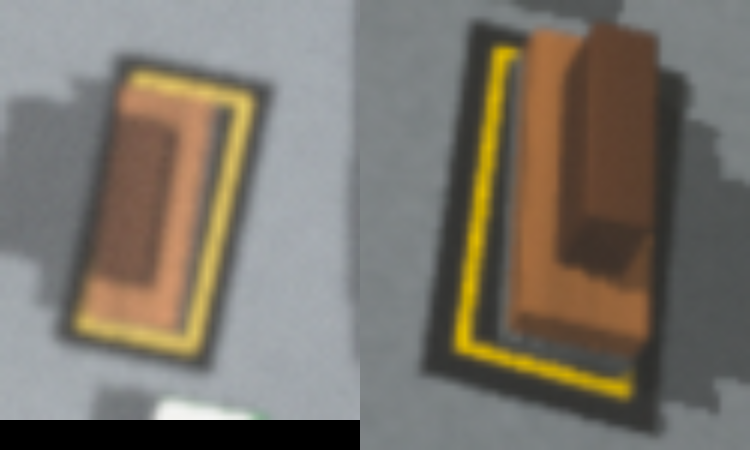

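```bash
cat >> h.py <<'E'
S=-1.35; C=np.array([.577,.0335])
def W(bx,by): # board mm -> world m xy
    a=np.radians(S); return C+np.array([[np.cos(a),-np.sin(a)],[np.sin(a),np.cos(a)]])@np.array([bx,by])/1000
ZG=.040  # TCP height when block stands on pad
E
python3 - <<'E'
from h import *
xy=[.5775,.3528]
q=best([*xy,.2],80.8); ctrl.movep([*xy,.2],q); st("above")
ctrl.movel([*xy,.040],max_speed=.12); st("down")
ctrl.close_gripper(80); st("closed")
ctrl.movel([*xy,.13],max_speed=.1); st("lift")
E
```

```text
above t4.1 [578.1 352.  199.9] w85.4 g0 F [0.8 0.4 0.3]
down t5.6 [577.8 353.2  40.9] w85.6 g0 F [ 0.4  0.5 -0.3]
closed t6.2 [577.6 353.   40.3] w22.7 g79 F [-0.5 -0.3  1.8]
lift t7.2 [577.4 352.4 129.2] w22.9 g78 F [ 0.   0.1 -0.7]
```

```bash
cat > sweep.py <<'E'
from h import *
import sys
def held(): 
    s=get_state()
    return 0.018<s["width"]<0.03 and s["gripper_force"]>20
def lane(bx,y0=100,y1=-150,zc=.0425):
    a=W(bx,y0); up=[*a,.19]
    ctrl.movep(up,best(up,90+S)); st("over"); 
    z=ZG-.004+.045
    ctrl.movel([*a,z+.0015],max_speed=.1); st("down")
    if not held(): print("NOT HELD"); return
    b=W(bx,y1); ctrl.movel([*b,z+.0015],max_speed=.08); st("swept")
    if not held(): print("NOT HELD"); return
    ctrl.movel([*b,.19],max_speed=.15); st("up")
if __name__=="__main__":
    lane(float(sys.argv[1]))
    p,_=vision.grab_frame("top"); q,_=vision.grab_frame("scene")
    o=np.vstack([cv2.resize(p[150:250,180:420],(720,300)),cv2.resize(q[220:360,190:430],(514,300)).copy() if 0 else cv2.resize(q[220:360,190:526],(720,300))])
    cv2.imwrite(f"pics/{sys.argv[2]}.png",o)
E
python3 sweep.py -33 s1
```

```text
over t8.2 [546.5 135.4 189.9] w22.7 g78 F [-0.2  0.5 -1.5]
down t9.4 [546.7 134.5  83.2] w23.1 g78 F [ 0.  -0.2 -2. ]
swept t12.7 [ 540.5 -115.4   82.6] w23.0 g78 F [ 0.4  0.6 -2.1]
up t13.5 [ 539.9 -116.   189.2] w22.8 g78 F [-0.8 -0.5 -1.6]
```

View pics/s1.png

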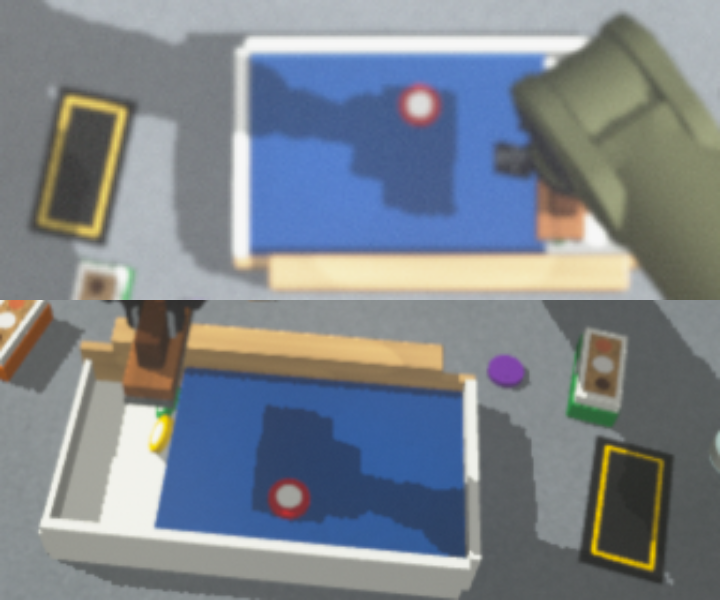

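Yellow and green are in the tray, and red has been pushed to about (420,105) in the crop. It lies within lane 2.

```bash
sed -i 's/y1=-150/y1=-165/' sweep.py; python3 sweep.py 35 s2; python3 - <<'E'
from h import *
p=W(0,60);ctrl.movep([*p,.3],best([*p,.3],90+S))
p=[.57,.33,.3];ctrl.movep(p,best(p,90+S-12))
p,w=cloud("top");q,w2=cloud("scene")
o=np.vstack([cv2.resize(p[150:250,180:420],(720,300)),cv2.resize(q[220:360,190:526],(720,300))]);cv2.imwrite("pics/s3.png",o);st()
for n,p,w in(("top",p,w),("scene",q,w2)):
    h=hsv(p);m=(h[...,0]>18)&(h[...,0]<35)&(h[...,1]>120)&(h[...,2]>80)&(abs(w[...,0]-.575)<.12)&(abs(w[...,1]-.35)<.08)&(w[...,2]<.02)
    P=ray(n,np.argwhere(m)[:,::-1],.004);print(n,m.sum(),rect(P[:,:2]))
E
```

```text
over t14.6 [614.5 130.7 189.4] w22.8 g78 F [-0.  -0.8 -2.9]
down t15.9 [614.7 133.   83.3] w23.1 g78 F [-0.2 -0.2 -2.1]
swept t19.3 [ 608.1 -132.    82.5] w23.0 g78 F [ 0.2  0.3 -2. ]
up t20.2 [ 607.6 -132.6  189.1] w22.7 g78 F [ 0.3 -0.1 -1.9]
 t22.3 [571.7 327.1 299.6] w22.9 g78 F [ 0.7  0.2 -1.3]
top 2 (array([521.5, 391.2]), 3.0, 0.0, 88.6)
scene 512 (array([577.1, 352.3]), 134.2, 63.5, -13.1)
```

View pics/s3.png

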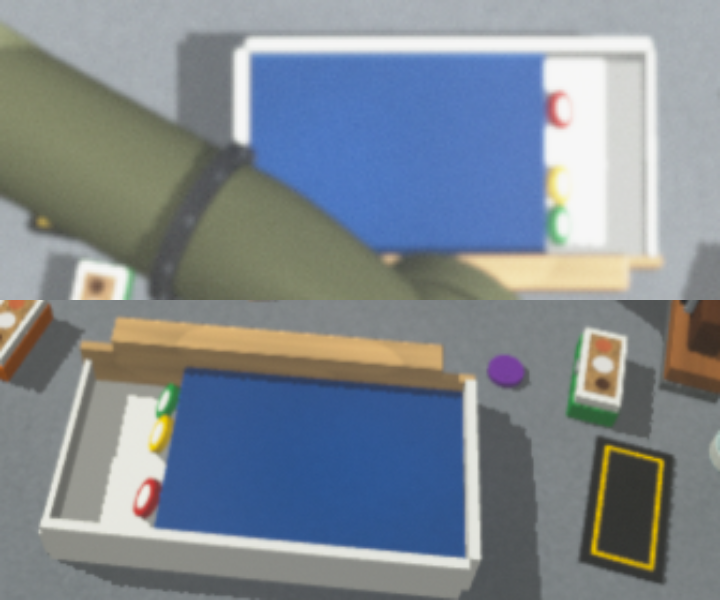

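Board clear: all three counters are in the tray. Next I park the block.

```bash
python3 - <<'E'
from h import *
im=cv2.imread("pics/s1.png")[:300]; h=hsv(im)
m=(h[...,0]>18)&(h[...,0]<35)&(h[...,1]>110)&(h[...,2]>90); m[:, 150:]=0; m[:80]=0; m[250:]=0
px=(np.argwhere(m)[:,::-1]+.5)/3-.5+[180,150]
t=rect(ray("top",px,.004)[:,:2]);print(t)
sc=np.array([577.1,352.3]); c=(t[0]+sc)/2/1000; yaw=(t[3]-13.1)/2; print(c,yaw)
u=[*c,.12]; ctrl.movep(u,best(u,90+yaw)); st()
ctrl.movel([*c,ZG+.001],max_speed=.08); st()
ctrl.ungrasp(); ctrl.movel([*c,.2],max_speed=.15); st()
# swing clear, look
p=[.43,.2,.3]; ctrl.movep(p,best(p,80))
for n in("top","scene"):
    p,w=cloud(n);h=hsv(p)
    r=(w[...,2]>.06)&(w[...,2]<.08)&(abs(w[...,0]-.577)<.07)&(abs(w[...,1]-.352)<.05);print(n,"rib",r.sum(),rect(w[r][:,:2]))
    m=(h[...,0]>18)&(h[...,0]<35)&(h[...,1]>120)&(h[...,2]>80)&(abs(w[...,0]-.575)<.12)&(abs(w[...,1]-.35)<.08)&(w[...,2]<.02)
    P=ray(n,np.argwhere(m)[:,::-1],.004);print(n,m.sum(),rect(P[:,:2]))
    cv2.imwrite(f"pics/p_{n}.png",p)
a=cv2.imread("pics/p_top.png")[170:240,170:330];b=cv2.imread("pics/p_scene.png")[220:360,190:526]
cv2.imwrite("pics/s4.png",np.vstack([cv2.resize(a,(720,315)),cv2.resize(b,(720,285))]))
E
```

```text
(array([578.4, 350.1]), 136.4, 66.5, -13.1)
[0.57775 0.3512 ] -13.1
 t23.1 [578.7 351.3 121.5] w22.9 g78 F [-0.2 -0.4 -1. ]
 t24.2 [578.  351.5  41.5] w22.9 g78 F [ 0.4 -0.7 -2.1]
 t26.1 [577.5 350.7 198.9] w85.5 g0 F [-0.3 -0.2 -0.8]
top rib 204 (array([576.5, 351. ]), 80.1, 26.9, -12.8)
top 106 (array([578.8, 348.5]), 131.4, 61.9, -12.9)
scene rib 458 (array([578.6, 352.8]), 82.0, 25.9, -12.9)
scene 289 (array([576.8, 351.6]), 134.5, 62.5, -12.6)
```

View pics/s4.png

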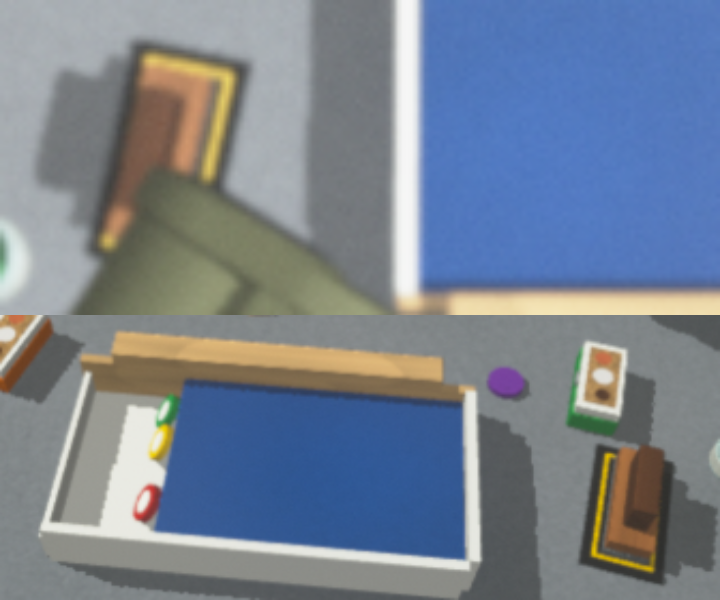

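The block is parked square on its pad and the board is clear. Next, the cases, green first.

```bash
cat > case.py <<'E'
from h import *
from look2 import comp
import sys
L=np.array([.4603,-.0124])
R={"green":((.36,.5),(.27,.4),115),"orange":((.36,.53),(-.38,-.22),0),"red":((.53,.70),(-.42,-.26),-115)}
nm=sys.argv[1]; x,y,ly=R[nm]
def slot(ly): a=np.radians(S); return L+np.array([-np.sin(a),np.cos(a)])*ly/1000
est=[]
for n in("top","scene"):
    p,w=cloud(n); 
    try: m=comp(w,.034,.056,x,y); r=rect(w[m][:,:2]); print(n,r)
    except Exception as e: print(n,e); continue
    if r[1]>90 and 43<r[2]<54: est.append([*r[0],r[3]])
e=np.mean(est,0); c=e[:2]/1000; yaw=e[2]; print("use",e)
u=[*c,.2]; ctrl.movep(u,best(u,yaw+90)); ctrl.movel([*c,.005],max_speed=.12); st("at")
ctrl.close_gripper(80); st("closed"); ctrl.movel(u,max_speed=.12); st("lift")
if not .044<get_state()["width"]<.056: sys.exit("LOST")
t=slot(ly); u=[*t,.2]; ctrl.movep(u,best(u,S)); st("over")
ctrl.movel([*t,.12],max_speed=.12)
if not .044<get_state()["width"]<.056: sys.exit("LOST")
ctrl.movel([*t,.005+.078+.001],max_speed=.05); st("set")
ctrl.pause(.2); ctrl.ungrasp(); ctrl.pause(.2); ctrl.movel([*t,.25],max_speed=.15); st("clear")
E
cat > chk.py <<'E'
from h import *
import sys
for n in("top","scene"):
    p,w=cloud(n); cv2.imwrite(f"pics/{sys.argv[1]}_{n}.png",p)
    m=(w[...,2]>.108)&(w[...,2]<.135)&(abs(w[...,0]-.46)<.06)&(abs(w[...,1]+.0124)<.25)
    k,l,s,_=cv2.connectedComponentsWithStats(m.astype(np.uint8))
    for i in range(1,k):
        if s[i,4]>60: print(n,s[i,4],rect(w[l==i][:,:2]),np.median(w[l==i][:,2]).round(4))
E
python3 case.py green && python3 - <<'E'
from h import *
p=[.42,-.3,.3]; ctrl.movep(p,best(p,72))
E
python3 chk.py g
```

```text
top (array([388.8, 364.7]), 0.0, 0.0, 0.0)
scene (array([429.6, 334.4]), 99.8, 44.9, -12.6)
use [429.6 334.4 -12.6]
at t29.7 [429.9 334.7   5.6] w85.4 g0 F [-0.5  0.2 -0.5]
closed t30.1 [429.8 334.6   5.5] w49.5 g83 F [ 0.9 -1.3  4.7]
lift t31.9 [429.4 334.1 199.4] w49.4 g83 F [ 0.4  0.1 -0.6]
over t32.8 [463.  103.9 200.1] w48.8 g83 F [-0.5  0.9 -2.2]
set t34.5 [463.  102.7  83.8] w49.0 g83 F [ 0.5 -0.6 -1.3]
clear t36.6 [462.6 102.3 249.3] w85.3 g0 F [ 0.1 -0.1 -0.7]
top 568 (array([463. , 103.1]), 95.9, 48.9, -89.0) 0.1187
scene 869 (array([465.6, 104.5]), 93.9, 49.0, 88.3) 0.1181
```

```bash
python3 - <<'E'
from h import *
p=[.45,.15,.3]; ctrl.movep(p,best(p,72))
E
python3 case.py orange && python3 - <<'E'
from h import *
p=[.45,.2,.3]; ctrl.movep(p,best(p,72))
E
python3 chk.py o
```

```text
top (array([ 425.9, -313.8]), 97.2, 50.1, -19.0)
scene (array([ 426.3, -311.1]), 98.9, 48.9, -18.1)
use [ 426.1  -312.45  -18.55]
at t43.5 [ 426.4 -312.7    5.5] w85.2 g0 F [ 0.  -0.2  0.2]
closed t43.9 [ 426.3 -312.7    5.6] w49.3 g83 F [-1.2  0.   4.8]
lift t45.7 [ 425.8 -312.3  199.4] w49.1 g83 F [ 0.3  0.8 -1.9]
over t46.8 [460.4 -13.5 199.7] w49.4 g83 F [ 0.4 -0.4 -2.5]
set t48.5 [460.3 -12.2  83.8] w48.9 g83 F [ 0.2  0.2 -2. ]
clear t50.6 [459.9 -12.6 249.2] w85.4 g0 F [-0.1  0.5  0.4]
top 292 (array([468., 100.]), 91.9, 42.1, 83.9) 0.1193
top 577 (array([462.3, -13.6]), 95.2, 47.7, 89.2) 0.1189
scene 881 (array([463.1, -11.3]), 95.9, 51.7, 89.2) 0.118
scene 871 (array([465.1, 104.5]), 93.9, 50.4, 88.7) 0.118
```

```bash
python3 case.py red && python3 - <<'E'
from h import *
p=[.30,-.50,.3]; ctrl.movep(p,best(p,40))
E
python3 chk.py r; python3 look2.py 2>/dev/null | grep -E "rib|chip|ledge"; python3 -c "
import cv2,numpy as np
a=cv2.imread('pics/r_top.png')[150:320,140:520];b=cv2.imread('pics/r_scene.png')[160:370,80:550]
cv2.imwrite('pics/fin.png',np.vstack([cv2.resize(a,(650,290)),cv2.resize(b,(650,290))]))"
```

```text
top (array([ 584.8, -364.1]), 96.9, 48.7, 12.2)
scene (array([ 585.7, -361.5]), 98.8, 49.0, 12.0)
use [ 585.25 -362.8    12.1 ]
at t55.6 [ 585.7 -363.     5.8] w85.3 g0 F [ 0.8 -1.3 -0.1]
closed t56.0 [ 585.6 -362.9    5.6] w48.6 g83 F [-0.9 -1.3  4.4]
lift t57.8 [ 584.9 -362.7  199.2] w48.8 g83 F [-0.3  0.9 -2. ]
over t58.8 [ 458.4 -128.5  200.1] w49.0 g83 F [-0.1  0.2 -0.9]
set t60.5 [ 457.6 -127.2   83.8] w48.8 g83 F [ 0.4  0.2 -1.5]
clear t62.6 [ 457.1 -127.4  249.3] w85.3 g0 F [-0.4  0.1  0.3]
top 573 (array([463.7, 103.3]), 95.2, 50.4, 88.9) 0.1187
top 575 (array([462.4, -13.5]), 95.1, 47.6, 89.2) 0.1186
top 585 (array([ 459.8, -126.2]), 97.5, 47.8, 89.0) 0.1187
scene 873 (array([ 460.6, -124.6]), 96.2, 54.0, 88.9) 0.1181
scene 878 (array([463. , -11.3]), 96.3, 52.3, 87.7) 0.118
scene 867 (array([465.9, 104.5]), 94.0, 52.1, 88.9) 0.1179
  ledge 62 (array([461.3,  44.6]), 28.8, 14.4, -0.9) mean [460.6  45.   79.7]
```

View pics/fin.png

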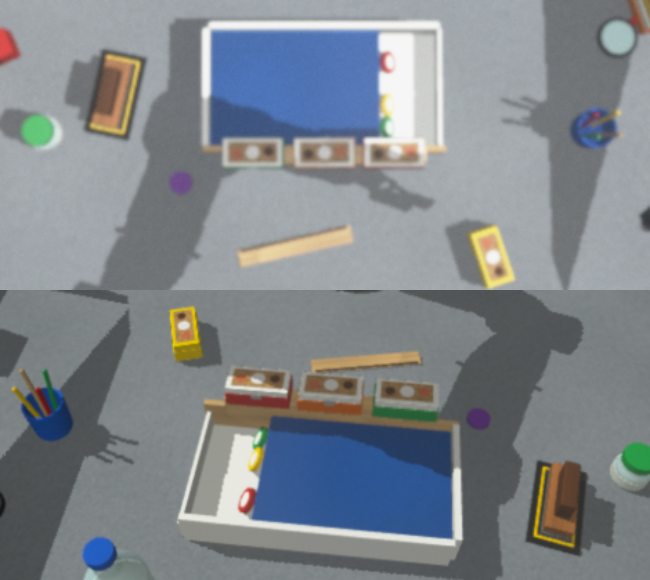

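The cases sit level and in line on the ledge, at top-camera (463.7,103), (462.4,-13) and (459.8,-126) mm against a ledge centre line near x = 461. The counters are in the tray, the block is on its pad, and the jar, cup and look-alikes are untouched.

```bash
python3 -c "
from station import ticket;print(ticket.close_job())"
```

```text
the job is handed in; nothing more can be done
None
```

I handed the job in at about 63 s of the 210 s: all three counters are in the tray (leaning on the board's end wall), the block is back square on its pad, and the green, orange and red cases are lid up along the ledge, about 2 mm off its centre line by the cameras.

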